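# Load the shaker jar with grinding balls and set its speed

## Robot

A 6-joint arm with a two-finger parallel gripper is mounted at the origin on the work surface. World frame = base frame: x ahead of the robot, y to its left, z up, the work surface at z = 0. Lengths are in m, angles in degrees, forces in N, time in s.
With the tool pointing down it reaches from about 0.35 to 0.925 m from the base axis. Payload 6.4 kg.
Tool frame: the origin (TCP) lies at the very end of the fingers, on their centre line; the grasp point (between the pads) lies 19 mm behind it; z points along the fingers, y is the line along which they close (so a half turn about z gives the same grasp; the last joint's range is limited). The gripper opens to 85 mm and grips with 20 to 120 N. Pads are 22 mm wide; open, the fingers measure 114 mm over their backs; the gripper's body (76 mm by 85 mm) begins 54 mm behind the grasp point. The pads swing forward as they close: fully open they stand 13 mm farther back than shut.
Start: joints at [-74.719, 14.043, 89.255, -0, 76.702, -9.975], TCP at [0.277, -0.588, 0.231] pointing down, gripper open.
Joint ranges: [-179.41, 179.41], [-58.25, 129.5], [7.25, 145.43], [-54.29, 234.29], [11.92, 165.04], [-157.13, 157.13]. Speed limits (degrees/s): [147.25, 147.25, 180, 180, 180, 180].

## Interface

Orientations are given as [roll, pitch, yaw] about the fixed x, y, z axes, in that order (R = Rz(yaw) Ry(pitch) Rx(roll)).
In Python, from station import manip, eyes gives the robot as it stands.
- The arm moves only by the tool play_rows, never from a script. Its argument "increments" is a list of rows, each a list of 7 numbers: the shift along the tool's x, y, z in cm, then the turn, a rotation vector about the tool's x, y, z in rad, then the opening, from 0 (shut) to 1 (fully open). A call has 1 to 12 rows; each row is the pose to reach, as a shift and turn from the pose commanded when the call began, along the tool's axes at that moment; what a row does not reach only later rows make up. A row lasts 1/10 s, in which the tool goes at most 50 mm and 8.59 degrees, less where a joint would pass 70% of its speed; a pose out of reach is approached as far as the arm can. A call with a gripper value outside its range is refused whole. The fingers move at their own pace and stop on an object; the grip force is fixed at half the most. Time passes only in rows, so rows that repeat a pose let the fingers close. It gives the time, the measured TCP pose, the force, the opening and the grip force at its end, in the units of the state.
- manip.get_obs(): the state, without advancing time (a new reading comes with each control period).
- eyes.read_camera(name): name is "scene" or "top"; returns (picture, depth): 400x640x3 uint8, blue, green, red; 400x640 float32, m along the optical axis (not along the pixel's ray), 0 where there is no reading.
- eyes.calibration(name): a dict with "vertical_fov" (degrees; the focal length in pixels is half the picture's height over the tangent of half this angle, whatever the lens; pixels are square), "cx", "cy" (the principal point, pixels), "R" (3x3) and "t" (3): a world point X has camera coordinates R X + t. Camera axes: x right, y down, z forward; pixel columns grow to the right and rows downward; lengths in m; the calibration is good to about 2 mm. A picture is of the moment at which its call begins. calibration takes no time and is no camera call.
- manip.close_job(): hands the job in; it is judged then, once.
The state is a dict: "clock": time; "qpos": joint angles; "joint_vel": joint speeds; "joint_torque": joint torques, N m; "tool_pos": TCP position; "eef_rot": TCP orientation; "force": force on the tool from outside, world axes, zero at the start; "wrist_torque": the same for the moment, N m; "opening": finger opening in m; "grasp_force": force on a finger pad.
Only numpy, scipy, OpenCV 4.12 (cv2) and the standard library are available. Lean on these libraries where they do the work, as an engineer would, in place of code of your own. Each camera call takes 0.05 s, during which the arm holds its last target. There are 200 camera calls.

## Task

Pick up the metal scoop and pour all five ceramic grinding balls from it through the funnel into the jar on the shaker, then set the empty scoop down flat on the bench. After that, turn the speed dial on the sloped control box until its pointer points at the small marker tab on the scale. Leave the funnel standing in the jar and do not disturb the other things on the bench.

Things in the scene. Friction and masses are not known exactly. Their poses are not given: they have to be found in the camera images.
- scoop: aluminium scoop, black handle, 208 mm long, 180 g. Origin: centre of the underside of its flat-based bin; z up; open pouring lip at -x, handle at +x. Bin 100 long (x), 52 wide, walls 48 high, 3 thick, closed at the back; its floor (46 wide) rises 10 degrees to the lip, so the balls stay in until it is tipped lip-down beyond 10 degrees; 40 degrees empties it. It rests on its base
- scoop_grip (a point): middle of the scoop's handle: 100 mm behind the bin's origin (+x) and 32 mm above the base; the handle is a level bar from x 50 to x 152 mm, 14 wide (y), 18 high, axes as the scoop
- scoop_lip (a point): middle of the pouring lip's upper edge, at x -55, z 24.6 mm in the scoop's frame; axes as the scoop
- ball0: white ceramic grinding ball, diameter 17 mm, 15 g; origin at its centre; starts in the scoop
- ball1: white ceramic grinding ball, diameter 17 mm, 15 g; origin at its centre; starts in the scoop
- ball2: white ceramic grinding ball, diameter 17 mm, 15 g; origin at its centre; starts in the scoop
- ball3: white ceramic grinding ball, diameter 17 mm, 15 g; origin at its centre; starts in the scoop
- ball4: white ceramic grinding ball, diameter 17 mm, 15 g; origin at its centre; starts in the scoop
- shaker: fixed shaker: grey base 160 x 160 x 40 mm carrying a clear upright jar in a three-finger clamp; origin at the centre of its underside on the bench, z up. It stands left or right of the scoop, the control box on the other side
- jar_floor (a point): centre of the jar's inner floor, 50 mm above the bench; the jar is 57 mm wide inside, 95 deep
- jar_mouth (a point): centre of the jar's rim, 145 mm above the bench; jar 63 mm across outside
- funnel: loose steel funnel, 160 g, standing upright in the jar on a collar; origin at the centre of the stem's lower end, 115 mm above the bench; z up the axis. Stem 43 mm wide inside, reaching 30 mm into the jar with 4.5 mm play all round; cone 122 mm across at the top
- funnel_top (a point): centre of the funnel's wide mouth, 93 mm above the stem's lower end (208 mm above the bench); mouth 117 mm across inside
- console: fixed grey control box, 150 x 150 mm, 105 high at the back; origin at the centre of its underside; z up. Its panel slopes 35 degrees: the panel's normal is (-sin 35, 0, cos 35) in the box's frame, facing -x and up, so the dial's axis leans 35 degrees from vertical. Down the slope is -x
- dial (a joint): angle of the speed dial, rad, 0 to 4.71, growing clockwise as seen looking at the panel. At 0 the pointer points 45 degrees clockwise of straight down the slope (lower left as the robot sees it), at 2.356 straight up the slope. It turns freely (0.04 N m) and stays where it is left
- dial_grip (a point): point to grip, on the dial's axis, 37 mm above the panel along its normal. The grip is a black bar 57 long, 14 wide, whose top is 44 mm above the panel; it lies along the pointer, over a disc of radius 30 whose top is 14 mm above the panel
- dial_pointer (a point): point the dial's pointer (white line on one end of the bar) aims at: 46 mm from the axis, 6 mm above the panel, turns with the dial
- marker (a joint): angle of the marker tab on the same scale as the dial's angle (rad): the dial is set when both are equal
- marker_point (a point): black marker tab, 10 x 9 x 4 mm, on the edge of the dial's base: this point is 46 mm from the dial's axis. The tab stays where it is
- petri: bystander: closed petri dish, 94 mm across, 18 high; origin under its centre
- reagent: bystander: closed amber bottle, 60 mm across, 130 high; origin under its centre
- slide_block: bystander: wooden block with slides, 100 x 60 x 22 mm; origin under its centre

How it is judged:
By the outcome, as a careful person would: the job done as asked, in the order asked, and still so for the second after the job is handed in, with the robot touching nothing.
It also fails if it takes over 72 s, if anything falls off the work surface, if the arm or the gripper's body presses on something with over 40 N, if the wrist force passes 120 N, or if a joint passes its speed limit or range.

## Working session

There is one attempt and no reset: what is moved stays moved. The work goes in short steps, Python scripts to look and compute and a tool call to move; the robot and the scene stay as the last step left them, time stands still between calls to the robot, and variables do not carry over. Pictures are saved under pics/ and viewed, at most 10 in all, crops included, and the job is handed in when it is done.

Besides the shell and the picture viewer there is one more tool, called by a JSON object that holds its "method" and its "body", one argument or row to a line. play_rows: Moves the arm, as the interface text tells. Its arguments: {"type":"object","properties":{"increments":{"type":"array"}},"required":["increments"]}

```bash
ls; mkdir -p pics; python3 - <<'E'
from station import manip, eyes
import cv2,numpy as np
for n in("scene","top"):
    p,d=eyes.read_camera(n); cv2.imwrite(f"pics/{n}0.png",p); np.savez(f"{n}0.npz",p=p,d=d)
    print(n,eyes.calibration(n))
print(manip.get_obs())
E
```

```text
pics
scene {'vertical_fov': 53.51240975429306, 'cx': 319.5986400033741, 'cy': 198.15383328701748, 'R': array([[ 0.62209688,  0.78292432,  0.00499828],
       [ 0.65844808, -0.51971506, -0.54437339],
       [-0.42360548,  0.34194409, -0.83882813]]), 't': array([-0.3585572 , -0.30571219,  1.47344704])}
top {'vertical_fov': 50.698955031727664, 'cx': 326.8543812098028, 'cy': 195.8091009291554, 'R': array([[-0.00108127, -0.99964202,  0.02673322],
       [-0.99455534, -0.00171071, -0.1041957 ],
       [ 0.10420413, -0.02670033, -0.99419746]]), 't': array([-0.03528747,  0.55988872,  1.22464183])}
{'clock': 0.1, 'qpos': array([-7.47192389e+01,  1.40804617e+01,  8.93195245e+01,  1.51053332e-03,
        7.67032355e+01, -9.97725386e+00]), 'joint_vel': array([ 0.11845708, -0.07188411, -0.15818853,  0.05375257,  0.04613725,
       -0.06210709]), 'joint_torque': array([ 8.57864379e-04, -4.30666566e+01, -3.27132726e+01, -3.07655034e-05,
        2.76385465e-03,  1.38734924e-05]), 'tool_pos': array([ 0.2772036 , -0.58735461,  0.23027169]), 'eef_rot': array([-1.79898594e+02, -1.93310701e-02,  2.52576491e+01]), 'force': array([-0.0741147 ,  0.45586176, -0.33767046]), 'wrist_torque': array([0.05555235, 0.02537952, 0.05238676]), 'grasp_force': 0.0, 'opening': 0.0854764518700343}
```

View pics/scene0.png

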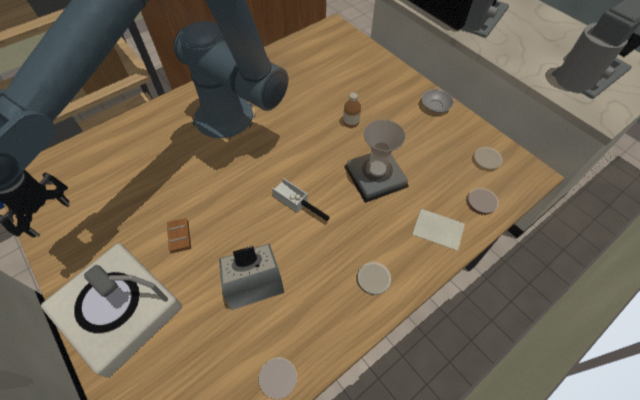

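View pics/top0.png

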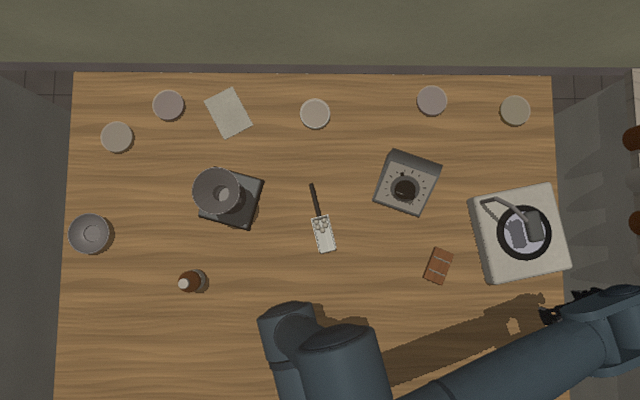

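The scene and top pictures show the scoop with its handle away from the robot (top: lip near 326,250, handle end 312,185). The funnel is on the left (216,190) and the console dial on the right (405,188). Next I'll zoom in.

```bash
cat > h.py <<'E'
import numpy as np,cv2
from station import manip, eyes
def K(n):
    c=eyes.calibration(n); f=200/np.tan(np.radians(c['vertical_fov']/2)); return f,c['cx'],c['cy'],c['R'],c['t']
def cloud(n,d):
    f,cx,cy,R,t=K(n); v,u=np.mgrid[:400,:640]
    C=np.stack([(u-cx)/f*d,(v-cy)/f*d,d],-1); return (C-t)@R   # world, HxWx3
def proj(n,X):
    f,cx,cy,R,t=K(n); c=np.asarray(X)@R.T+t; return np.stack([f*c[...,0]/c[...,2]+cx,f*c[...,1]/c[...,2]+cy],-1)
def ray(n,uv):
    f,cx,cy,R,t=K(n); o=-R.T@t; d=R.T@np.array([(uv[0]-cx)/f,(uv[1]-cy)/f,1]); return o,d/np.linalg.norm(d)
def onz(n,uv,z):
    o,d=ray(n,uv); return o+d*(z-o[2])/d[2]
def tri(a,b):
    (o1,d1),(o2,d2)=ray("scene",a),ray("top",b)
    s=np.linalg.lstsq(np.stack([d1,-d2],1),o2-o1,rcond=None)[0]; p,q=o1+s[0]*d1,o2+s[1]*d2
    return (p+q)/2,np.linalg.norm(p-q)
E
python3 - <<'E'
from h import *
T=np.load("top0.npz");S=np.load("scene0.npz")
def crop(p,x,y,w,h,k): return cv2.resize(p[y:y+h,x:x+w],None,fx=k,fy=k,interpolation=cv2.INTER_CUBIC)
a=np.hstack([crop(T['p'],285,175,66,88,6),crop(T['p'],365,145,66,88,6)])
cv2.imwrite("pics/c1.png",a)
b=np.hstack([crop(S['p'],262,170,76,60,5),crop(S['p'],212,235,76,60,5)])
cv2.imwrite("pics/c2.png",b)
for n,D in(("top",T),("scene",S)):
    W=cloud(n,D['d'])
    if n=="top": m=W[150:260,150:280]; q=W[180:200,300:330]
    ok=(D['d']>0)&(W[...,2]>.19)&(W[...,2]<.22)&(W[...,1]>.05)&(W[...,1]<.5)&(W[...,0]>.3)
    P=W[ok][:,:2].astype(np.float32); print(n,'funnel top',cv2.minEnclosingCircle(P),len(P))
    for nm,x0,x1,y0,y1,z0,z1 in(("handle",.4,.75,-.1,.12,.02,.06),):
        ok=(D['d']>0)&(W[...,0]>x0)&(W[...,0]<x1)&(W[...,1]>y0)&(W[...,1]<y1)&(W[...,2]>z0)&(W[...,2]<z1)
        P=W[ok]; print(n,nm,len(P),P.min(0),P.max(0))
    ok=(D['d']>0)&(W[...,0]>.4)&(W[...,0]<.75)&(W[...,1]<-.05)&(W[...,1]>-.35)&(W[...,2]>.04)
    P=W[ok];print(n,'console',len(P),P.min(0),P.max(0))
E
```

```text
top funnel top ((0.5559253692626953, 0.2532884180545807), 0.06111181154847145) 707
top handle 499 [ 0.40001464 -0.058138    0.02004437] [0.59757096 0.0179586  0.05303836]
top console 2544 [ 0.40910476 -0.34982935  0.04017399] [ 0.69110976 -0.05210297  0.11267825]
scene funnel top ((0.890487790107727, 0.2126513123512268), 0.3987467885017395) 618
scene handle 593 [ 0.40018038 -0.05968606  0.02001158] [0.59983835 0.0205332  0.05151539]
scene console 2564 [ 0.40834381 -0.34996315  0.04000309] [ 0.69244964 -0.050466    0.10915501]
```

View pics/c1.png

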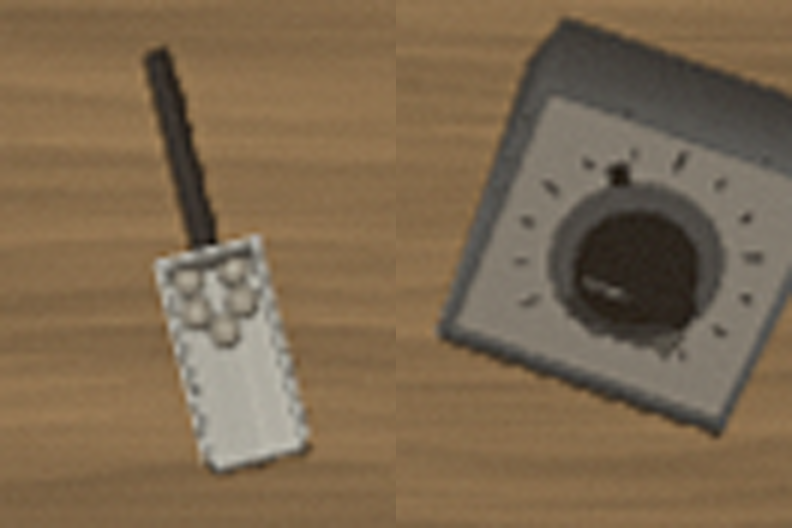

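View pics/c2.png

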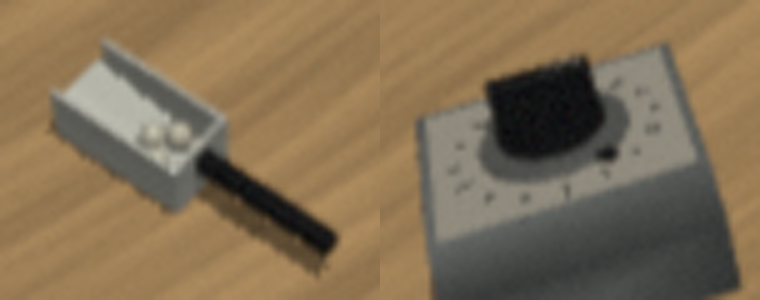

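```bash
python3 - <<'E'
from h import *
T=np.load("top0.npz");S=np.load("scene0.npz")
P={}
for n,D in(("top",T),("scene",S)):
    W=cloud(n,D['d']); ok=(D['d']>0)&(W[...,0]>.45)&(W[...,0]<.72)&(W[...,1]<-.1)&(W[...,1]>-.32)&(W[...,2]>.03)
    if n=="scene": ok[:, :200]=0
    P[n]=W[ok]
A=np.vstack(list(P.values())); rng=np.random.default_rng(0); best=0
for _ in range(2000):
    p=A[rng.choice(len(A),3,False)]; N=np.cross(p[1]-p[0],p[2]-p[0]); N/=np.linalg.norm(N)+1e-12; N*=np.sign(N[2])
    if not .75<N[2]<.88: continue
    i=abs((A-p[0])@N)<.002
    if i.sum()>best: best=i.sum();b=i
c=A[b].mean(0);N=np.linalg.svd(A[b]-c)[2][2];N*=np.sign(N[2])
yaw=np.arctan2(-N[1],-N[0]);print('plane',c,N,'tilt',np.degrees(np.arccos(N[2])),'yaw',np.degrees(yaw),best)
N=np.array([-np.sin(np.radians(35))*np.cos(yaw),-np.sin(np.radians(35))*np.sin(yaw),np.cos(np.radians(35))])
dn=np.array([-np.cos(yaw)*np.cos(np.radians(35)),-np.sin(yaw)*np.cos(np.radians(35)),-np.sin(np.radians(35))]) # down slope
lf=np.cross(dn,N) # check: viewer looking along -N, up=-dn; right = cross(look,up)
right=np.cross(-N,-dn); print('right',right)
for n in P:
    q=P[n]-c; h=q@N; XY=np.stack([q@right,-(q@dn)],1)
    print(n,'panel h med',np.median(h[abs(h)<.004]), np.histogram(h,bins=np.arange(-.01,.06,.004)))
    m=(h>.009)&(h<.018)&(np.linalg.norm(XY,axis=1)<.06); print(' disc',m.sum(),XY[m].min(0),XY[m].max(0),cv2.minEnclosingCircle(XY[m].astype(np.float32)))
    m=(h>.038)&(h<.052); print(' bar',m.sum(),cv2.minAreaRect(XY[m].astype(np.float32)))
    m=(abs(h)<.003); print(' panel',cv2.minAreaRect(XY[m].astype(np.float32)))
    np.save(f"{n}_XYh.npy",np.c_[XY,h])
np.savez("frame.npz",c=c,N=N,dn=dn,right=right)
f=lambda u,v,x,y,k:(x+(u+.5)/k-.5,y+(v+.5)/k-.5)
X,e=tri(f(227,153,212,235,5),f(223,174,365,145,6)); q=X-c
print('marker',X,e,q@right,-q@dn,q@N)
# pointer guess
X=onz("top",f(208,288,365,145,6),.12);print(X)
# scoop rough
hz=.041
he=onz("top",f(157,50,285,175,6),hz);hj=onz("top",f(203,243,285,175,6),hz)
co=[onz("top",f(*p,285,175,6),.048) for p in((158,262),(262,237))]
li=[onz("top",f(*p,285,175,6),z) for p,z in(((210,470),.0246),((308,448),.0246))]
print('handle',he,hj,'back',co,'lip',li)
# handle height by cloud
W=cloud("top",T['d']); m=(T['d']>0)&(W[...,0]>.53)&(W[...,0]<.62)&(abs(W[...,1]+.01)<.06)&(W[...,2]>.025)&(W[...,2]<.06);Q=W[m]
print(len(Q),Q.mean(0),np.median(Q[:,2]),cv2.minAreaRect(Q[:,:2].astype(np.float32)))
W2=cloud("scene",S['d']); m=(S['d']>0)&(W2[...,0]>.53)&(W2[...,0]<.62)&(abs(W2[...,1]+.01)<.06)&(W2[...,2]>.033)&(W2[...,2]<.06);Q=W2[m]
print(len(Q),Q.mean(0),np.median(Q[:,2]),cv2.minAreaRect(Q[:,:2].astype(np.float32)))
# funnel by scene
m=(S['d']>0)&(W2[...,2]>.19)&(W2[...,2]<.22)&(W2[...,1]>.15)&(W2[...,1]<.36)&(W2[...,0]>.4)&(W2[...,0]<.7);print(W2[m].min(0),W2[m].max(0),cv2.minEnclosingCircle(W2[m][:,:2].astype(np.float32)))
E
```

```text
plane [ 0.59569098 -0.25272272  0.07255508] [-0.53570444  0.19483893  0.82161946] tilt 34.75276193092946 yaw -19.98663151249858 1649
right [-0.34180088 -0.9397724   0.        ]
top panel h med 0.0003476483820315328 (array([103, 289, 917, 459, 130,  93,  69,  14,  16,   8,  11,  15,  35,
        58,   7,   0,   0]), array([-0.01 , -0.006, -0.002,  0.002,  0.006,  0.01 ,  0.014,  0.018,
        0.022,  0.026,  0.03 ,  0.034,  0.038,  0.042,  0.046,  0.05 ,
        0.054,  0.058]))
 disc 182 [-0.02292542 -0.0504755 ] [0.05072881 0.02566316] ((0.008382483385503292, -0.00840297993272543), 0.04289191961288452)
 bar 100 ((0.010991236194968224, -0.01330490130931139), (0.014590829610824585, 0.05656527355313301), 85.07508850097656)
 panel ((0.010979101061820984, -0.004273362457752228), (0.14570435881614685, 0.14994245767593384), 89.97186279296875)
scene panel h med -0.00040823609350904537 (array([124, 169, 749, 148,  54,  92,  39,  24,  27,  29,  27,  33,  34,
        41,   0,   0,   0]), array([-0.01 , -0.006, -0.002,  0.002,  0.006,  0.01 ,  0.014,  0.018,
        0.022,  0.026,  0.03 ,  0.0
[... 643 characters left out ...]
91492 -0.01002476  0.041     ] back [array([0.49227529, 0.01182445, 0.048     ]), array([ 0.5044339 , -0.03863151,  0.048     ])] lip [array([ 0.39155707, -0.01367773,  0.0246    ]), array([ 0.40217627, -0.06178563,  0.0246    ])]
111 [0.56358784 0.00606686 0.04037479] 0.04098244583163676 ((0.5643167495727539, 0.0062311552464962006), (0.07021772861480713, 0.013727894052863121), 14.091875076293945)
105 [0.56423479 0.00455936 0.03878751] 0.03873448337722093 ((0.5638355612754822, 0.006008529104292393), (0.07182633131742477, 0.015298787504434586), 16.322998046875)
[0.49454719 0.19282228 0.19003885] [0.61658279 0.31358719 0.21175842] ((0.5556085705757141, 0.2538895905017853), 0.06205408275127411)
```

The scoop yaw is about 13.5° with its grip point near (0.547, 0.000). The funnel centre is (0.556, 0.2535). The dial sits at about 45° and the marker at about 103°. I'll go above the scoop handle now.

```bash
cat >> h.py <<'E'
from scipy.spatial.transform import Rotation as Ro
def here():
    o=manip.get_obs(); return np.array(o['tool_pos']),Ro.from_euler('xyz',o['eef_rot'],degrees=True)
def inc(p,R,p0=None,R0=None):
    if p0 is None: p0,R0=here()
    return np.round(np.r_[R0.inv().apply(np.asarray(p)-p0)*100,(R0.inv()*R).as_rotvec()],3).tolist()
down=lambda yaw:Ro.from_euler('xyz',[180,0,yaw],degrees=True)
E
python3 -c "
from h import *
print(inc([.5325,-.003,.231],down(13.5)))"
```

```text
[48.023, -41.956, 0.018, -0.002, -0.0, 0.205]
```

{"method": "play_rows", "body": {
  "increments": [
    [48.02,-41.96,0,-0.002,0,0.205,1],
    [48.02,-41.96,0,-0.002,0,0.205,1],
    [48.02,-41.96,0,-0.002,0,0.205,1],
    [48.02,-41.96,0,-0.002,0,0.205,1],
    [48.02,-41.96,0,-0.002,0,0.205,1],
    [48.02,-41.96,0,-0.002,0,0.205,1],
    [48.02,-41.96,0,-0.002,0,0.205,1],
    [48.02,-41.96,0,-0.002,0,0.205,1],
    [48.02,-41.96,0,-0.002,0,0.205,1],
    [48.02,-41.96,0,-0.002,0,0.205,1],
    [48.02,-41.96,0,-0.002,0,0.205,1],
    [48.02,-41.96,0,-0.002,0,0.205,1]
  ]
}}

```text
clock: 1.3
tool_pos: [0.5177, -0.0359, 0.2311]
eef_rot: [179.9, -0.0, 13.5]
force: [0.9, -0.7, -0.2]
opening: 0.0853
grasp_force: 0.0
```

```bash
python3 -c "
from h import *
print(inc([.5325,-.003,.07],down(13.5)),inc([.5325,-.003,.015],down(13.5)))"
```

```text
[2.204, -2.886, 16.105, 0.002, -0.0, 0.0] [2.203, -2.897, 21.605, 0.002, -0.0, 0.0]
```

{"method": "play_rows", "body": {
  "increments": [
    [2.2,-2.9,0,0.002,0,0,1],
    [2.2,-2.9,5,0.002,0,0,1],
    [2.2,-2.9,10,0.002,0,0,1],
    [2.2,-2.9,14,0.002,0,0,1],
    [2.2,-2.9,16,0.002,0,0,1],
    [2.2,-2.9,18,0.002,0,0,1],
    [2.2,-2.9,20,0.002,0,0,1],
    [2.2,-2.9,21.6,0.002,0,0,1],
    [2.2,-2.9,21.6,0.002,0,0,1],
    [2.2,-2.9,21.6,0.002,0,0,1]
  ]
}}

```text
clock: 2.3
tool_pos: [0.5321, -0.0051, 0.0152]
eef_rot: [-180.0, 0.0, 13.5]
force: [0.5, 0.7, 0.3]
opening: 0.0854
grasp_force: 0.0
```

```bash
python3 -c "
from h import *
o=manip.get_obs();print(o['tool_pos'],o['eef_rot'],o['force'])
I=[]
for n,x,y,w,h in(('top',290,165,80,75),('scene',260,170,80,75)):
    p,d=eyes.read_camera(n); I.append(cv2.resize(p[y:y+h,x:x+w],None,fx=5,fy=5,interpolation=cv2.INTER_CUBIC))
cv2.imwrite('pics/g1.png',np.hstack(I))"
```

```text
[ 0.53213187 -0.00507739  0.01522578] [-1.79982555e+02  1.95396289e-02  1.35113515e+01] [0.51863608 0.67993131 0.31053222]
```

View pics/g1.png

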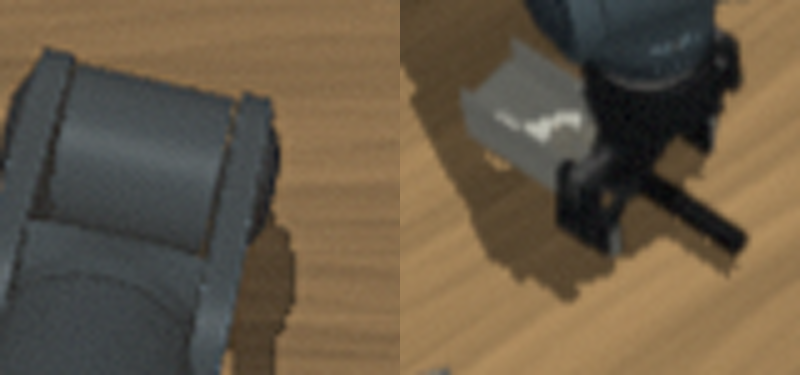

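The scene crop shows the handle running between the open fingers, just behind the bin. Closing now.

{"method": "play_rows", "body": {
  "increments": [
    [0,0,0,0,0,0,0.6],
    [0,0,0,0,0,0,0.4],
    [0,0,0,0,0,0,0.25],
    [0,0,0,0,0,0,0],
    [0,0,0,0,0,0,0],
    [0,0,0,0,0,0,0],
    [0,0,0,0,0,0,0],
    [0,0,0,0,0,0,0]
  ]
}}

```text
clock: 3.2
tool_pos: [0.5324, -0.0051, 0.0155]
eef_rot: [-180.0, -0.0, 13.5]
force: [-1.3, 1.2, 3.4]
opening: 0.013
grasp_force: 59.7
```

{"method": "play_rows", "body": {
  "increments": [
    [0,0,-0.3,0,0,0,0],
    [0,0,-1,0,0,0,0],
    [0,0,-2.5,0,0,0,0],
    [0,0,-4.5,0,0,0,0],
    [0,0,-7,0,0,0,0],
    [0,0,-10,0,0,0,0],
    [0,0,-13,0,0,0,0],
    [0,0,-16,0,0,0,0],
    [0,0,-19,0,0,0,0],
    [0,0,-21.5,0,0,0,0],
    [0,0,-23,0,0,0,0],
    [0,0,-23.5,0,0,0,0]
  ]
}}

```text
clock: 4.4
tool_pos: [0.5329, -0.0053, 0.2526]
eef_rot: [179.9, -0.2, 13.5]
force: [-0.2, 0.2, -3.0]
opening: 0.0129
grasp_force: 58.8
```

```bash
python3 -c "
from h import *
o=manip.get_obs();print(o['tool_pos'],o['eef_rot'],o['force'],o['wrist_torque'],o['opening'],o['grasp_force'])
I=[]
for n,x,y,w,h in(('scene',255,70,90,75),('top',280,195,70,75)):
    p,d=eyes.read_camera(n); I.append(cv2.resize(p[y:y+h,x:x+w],None,fx=5,fy=5,interpolation=cv2.INTER_CUBIC)); np.savez(n+'1.npz',p=p,d=d)
    W=cloud(n,d); m=(d>0)&(W[...,0]<.485)&(W[...,0]>.36)&(abs(W[...,1]+.03)<.06)&(W[...,2]>.22)&(W[...,2]<.32); Q=W[m]; u=(Q[:,:2]-[.5324,-.0051])@[.972,.233]
    for a in np.arange(-.15,-.05,.01): 
        z=Q[(u>=a)&(u<a+.01)][:,2]; 
        if len(z): print(n,round(a,2),len(z),np.percentile(z,[5,50,95]).round(4))
cv2.imwrite('pics/l1.png',np.hstack(I))"
```

```text
[ 0.53290561 -0.00526941  0.25262724] [179.90678662  -0.20493403  13.51283405] [-0.22340577  0.18550893 -2.99824096] [ 0.07264335 -0.23915109 -0.02048786] 0.012874453952294593 58.78205895423889
scene -0.14 49 [0.2523 0.2587 0.2815]
scene -0.13 81 [0.2436 0.2585 0.2824]
scene -0.12 95 [0.2422 0.2569 0.2836]
scene -0.11 88 [0.2433 0.2562 0.2829]
scene -0.1 86 [0.244  0.2578 0.2836]
scene -0.09 77 [0.2439 0.2586 0.2838]
scene -0.08 79 [0.2429 0.2633 0.2835]
scene -0.07 71 [0.2426 0.2629 0.2822]
scene -0.06 23 [0.239  0.2639 0.2844]
top -0.14 18 [0.2557 0.2582 0.2824]
top -0.13 13 [0.2558 0.2611 0.2849]
top -0.12 6 [0.2767 0.2823 0.2857]
top -0.08 17 [0.2472 0.2508 0.2667]
top -0.07 60 [0.2474 0.2608 0.2649]
top -0.06 73 [0.2428 0.2564 0.2842]
```

View pics/l1.png

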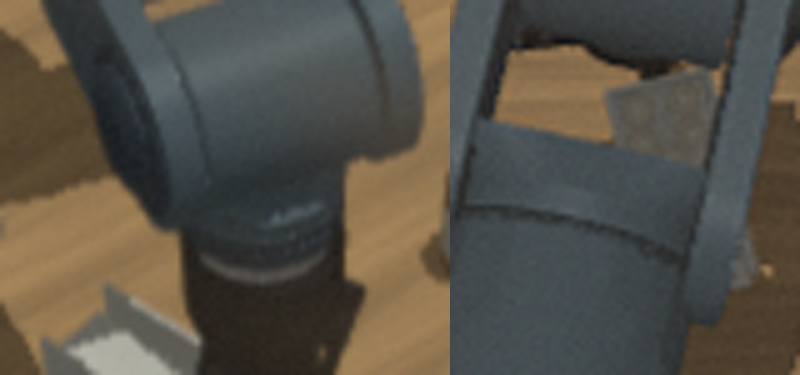

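The rim is level at z = 0.2835 along the whole bin and the balls are still at the back, so the grip hasn't slipped. Next I'll plan the carry and the pour about the lip.

```bash
python3 - <<'E'
from h import *
p0,R0=here(); R0=down(13.5)
L=np.array([-.1396,0,-.0075]); ex=np.array([np.cos(np.radians(13.5)),np.sin(np.radians(13.5)),0])
F=np.array([.5558,.2535,0]); lip0=F+.012*ex
def tcp(th):
    R=R0*Ro.from_euler('y',th,degrees=True); lip=lip0+[0,0,.262-.0008*min(th,47)]
    return lip-R.apply(L),R
P,_=tcp(0); print('target',P)
s=np.arange(1,19)/18; s=10*s**3-15*s**4+6*s**5
for a in s: print(np.round(np.array(inc(p0+a*(P-p0),R0,p0,R0))[:3],2).tolist())
print('tilt')
for th in list(range(4,57,4))+[60]:
    q,R=tcp(th); print(th,np.round(inc(q,R,P,R0),3).tolist(),q.round(3))
E
```

```text
target [0.70321128 0.28889032 0.2545    ]
[0.04, -0.04, -0.0]
[0.27, -0.28, -0.0]
[0.83, -0.87, -0.01]
[1.8, -1.88, -0.03]
[3.17, -3.32, -0.06]
[4.93, -5.16, -0.08]
[7.01, -7.34, -0.12]
[9.32, -9.76, -0.16]
[11.75, -12.3, -0.2]
[14.18, -14.84, -0.24]
[16.48, -17.26, -0.28]
[18.56, -19.43, -0.32]
[20.32, -21.28, -0.35]
[21.7, -22.72, -0.38]
[22.66, -23.72, -0.39]
[23.22, -24.31, -0.4]
[23.46, -24.56, -0.41]
[23.5, -24.59, -0.41]
tilt
4 [0.018, 0.0, -0.656, 0.0, 0.07, 0.0] [0.703 0.289 0.261]
8 [-0.031, 0.0, -1.31, 0.0, 0.14, 0.0] [0.703 0.289 0.268]
12 [-0.149, 0.0, -1.959, 0.0, 0.209, -0.0] [0.702 0.289 0.274]
16 [-0.334, -0.0, -2.597, 0.0, 0.279, -0.0] [0.7   0.288 0.28 ]
20 [-0.585, 0.0, -3.22, 0.0, 0.349, 0.0] [0.698 0.288 0.287]
24 [-0.902, -0.0, -3.823, 0.0, 0.419, -0.0] [0.694 0.287 0.293]
28 [-1.282, 0.0, -4.402, 0.0, 0.489, 0.0] [0.691 0.286 0.299]
32 [-1.724, 0.0, -4.952, 0.0, 0.559, -0.0] [0.686 0.285 0.304]
36 [-2.225, 0.0, -5.469, -0.0, 0.628, 0.0] [0.682 0.284 0.309]
40 [-2.784, 0.0, -5.949, 0.0, 0.698, 0.0] [0.676 0.282 0.314]
44 [-3.397, -0.0, -6.388, 0.0, 0.768, 0.0] [0.67  0.281 0.318]
48 [-4.062, 0.0, -6.862, 0.0, 0.838, -0.0] [0.664 0.279 0.323]
52 [-4.774, 0.0, -7.529, 0.0, 0.908, -0.0] [0.657 0.278 0.33 ]
56 [-5.532, 0.0, -8.144, 0.0, 0.977, 0.0] [0.649 0.276 0.336]
60 [-6.33, 0.0, -8.705, 0.0, 1.047, 0.0] [0.642 0.274 0.342]
```

{"method": "play_rows", "body": {
  "increments": [
    [0.04,-0.04,0,0,0,0,0],
    [0.27,-0.28,0,0,0,0,0],
    [0.83,-0.87,0,0,0,0,0],
    [1.8,-1.88,0,0,0,0,0],
    [3.17,-3.32,0,0,0,0,0],
    [4.93,-5.16,-0.1,0,0,0,0],
    [7.01,-7.34,-0.1,0,0,0,0],
    [9.32,-9.76,-0.2,0,0,0,0],
    [11.75,-12.3,-0.2,0,0,0,0],
    [14.18,-14.84,-0.2,0,0,0,0],
    [16.48,-17.26,-0.3,0,0,0,0],
    [18.56,-19.43,-0.3,0,0,0,0]
  ]
}}

```text
clock: 5.7
tool_pos: [0.6679, 0.2301, 0.2525]
eef_rot: [-180.0, 0.0, 13.6]
force: [-0.1, -0.4, -2.4]
opening: 0.0127
grasp_force: 58.8
```

{"method": "play_rows", "body": {
  "increments": [
    [1.76,-1.85,0,0,0,0,0],
    [3.14,-3.29,-0.1,0,0,0,0],
    [4.1,-4.29,-0.1,0,0,0,0],
    [4.66,-4.88,-0.1,0,0,0,0],
    [4.9,-5.13,-0.1,0,0,0,0],
    [4.94,-5.16,-0.1,0,0,0,0],
    [4.94,-5.16,-0.1,0,0,0,0],
    [4.94,-5.16,-0.1,0,0,0,0]
  ]
}}

```text
clock: 6.5
tool_pos: [0.7032, 0.2884, 0.2544]
eef_rot: [180.0, -0.0, 13.5]
force: [0.6, 0.3, -3.5]
opening: 0.0133
grasp_force: 58.8
```

```bash
python3 -c "
from h import *
o=manip.get_obs();print(o['tool_pos'],o['eef_rot'],o['force'],o['opening'],o['qpos'])
I=[]
for n,x,y,w,h in(('scene',340,60,100,90),('top',170,150,100,90)):
    p,d=eyes.read_camera(n); I.append(cv2.resize(p[y:y+h,x:x+w],None,fx=4,fy=4,interpolation=cv2.INTER_CUBIC)); np.savez(n+'2.npz',p=p,d=d)
L=np.array([-.1396,0,-.0075]);P,R=here();print('lip est',P+R.apply(L),proj('top',P+R.apply(L)),proj('scene',P+R.apply(L)))
cv2.imwrite('pics/f1.png',np.hstack(I))"
```

```text
[0.70318679 0.2883614  0.2544222 ] [ 1.79997188e+02 -7.89065524e-03  1.34739469e+01] [ 0.58551848  0.27078556 -3.49982312] 0.013278053836817332 [ 1.37784067e+01  2.77461738e+01  6.93962436e+01 -2.87649370e-03
  8.28497070e+01  9.03048179e+01]
lip est [0.56747309 0.25583828 0.26199442] [208.63635407 182.42293709] [390.25894574 123.32446987]
```

View pics/f1.png

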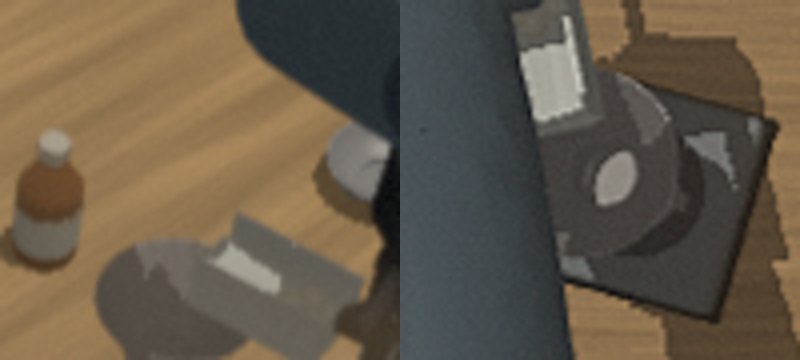

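Both views show the lip over the near half of the funnel (top, about 210,181, where 209,182 was predicted). Now I'll tip slowly.

{"method": "play_rows", "body": {
  "increments": [
    [0.02,0,-0.33,0,0.035,0,0],
    [0.02,0,-0.98,0,0.105,0,0],
    [-0.06,0,-1.47,0,0.157,0,0],
    [-0.1,0,-1.8,0,0.192,0,0],
    [-0.15,0,-1.96,0,0.209,0,0],
    [-0.19,0,-2.12,0,0.227,0,0],
    [-0.24,0,-2.28,0,0.244,0,0],
    [-0.29,0,-2.44,0,0.262,0,0],
    [-0.33,0,-2.6,0,0.279,0,0],
    [-0.39,0,-2.75,0,0.297,0,0],
    [-0.45,0,-2.91,0,0.314,0,0],
    [-0.585,0,-3.22,0,0.349,0,0]
  ]
}}

```text
clock: 7.8
tool_pos: [0.6978, 0.2875, 0.2865]
eef_rot: [-180.0, -20.1, 13.5]
force: [-0.3, 0.4, -3.2]
opening: 0.0129
grasp_force: 58.8
```

```bash
python3 - <<'E'
from h import *
# increments from 20 deg pose
L=np.array([-.1396,0,-.0075])
def tcp(th):
    R=Ro.from_euler('y',th,degrees=True); return np.array([0,0,.0008*min(th,47)])-R.apply(L),R
p0,R0=tcp(20)
for th in (22,24,28,32,36,40,44,48,52,56): print(th,np.round(inc(*tcp(th),p0,R0),2).tolist())
E
```

```text
22 [-0.04, 0.0, -0.34, 0.0, 0.04, 0.0]
24 [-0.09, 0.0, -0.68, 0.0, 0.07, 0.0]
28 [-0.25, 0.0, -1.35, 0.0, 0.14, 0.0]
32 [-0.48, 0.0, -2.02, 0.0, 0.21, 0.0]
36 [-0.77, 0.0, -2.67, 0.0, 0.28, 0.0]
40 [-1.13, 0.0, -3.32, 0.0, 0.35, 0.0]
44 [-1.56, 0.0, -3.94, 0.0, 0.42, 0.0]
48 [-2.02, 0.0, -4.61, 0.0, 0.49, 0.0]
52 [-2.46, 0.0, -5.48, 0.0, 0.56, 0.0]
56 [-2.96, 0.0, -6.32, 0.0, 0.63, 0.0]
```

{"method": "play_rows", "body": {
  "increments": [
    [-0.04,0,-0.34,0,0.035,0,0],
    [-0.09,0,-0.68,0,0.07,0,0],
    [-0.17,0,-1.0,0,0.105,0,0],
    [-0.25,0,-1.35,0,0.14,0,0],
    [-0.48,0,-2.02,0,0.21,0,0],
    [-0.77,0,-2.67,0,0.28,0,0],
    [-1.13,0,-3.32,0,0.35,0,0],
    [-1.56,0,-3.94,0,0.42,0,0],
    [-2.02,0,-4.61,0,0.49,0,0],
    [-2.46,0,-5.48,0,0.56,0,0],
    [-2.46,0,-5.48,0,0.56,0,0],
    [-2.46,0,-5.48,0,0.56,0,0]
  ]
}}

```text
clock: 9.0
tool_pos: [0.6568, 0.2777, 0.3299]
eef_rot: [180.0, -52.1, 13.5]
force: [-0.3, 0.5, -1.6]
opening: 0.0127
grasp_force: 59.0
```

```bash
python3 -c "
from h import *
o=manip.get_obs();print(o['tool_pos'],o['eef_rot'],o['force'],o['opening'],o['qpos'])
I=[]
for n,x,y,w,h in(('scene',340,60,100,130),('top',170,130,100,130)):
    p,d=eyes.read_camera(n); I.append(cv2.resize(p[y:y+h,x:x+w],None,fx=4,fy=4,interpolation=cv2.INTER_CUBIC)); np.savez(n+'3.npz',p=p,d=d)
cv2.imwrite('pics/f2.png',np.hstack(I))"
```

```text
[0.65679065 0.27768502 0.32988006] [179.99994622 -52.05428336  13.51042036] [-0.26610415  0.50003081 -1.61722572] 0.012650602657709578 [ 13.96107964  -4.14864976 108.5951436   -0.89132286  23.50261793
  91.09451138]
```

View pics/f2.png

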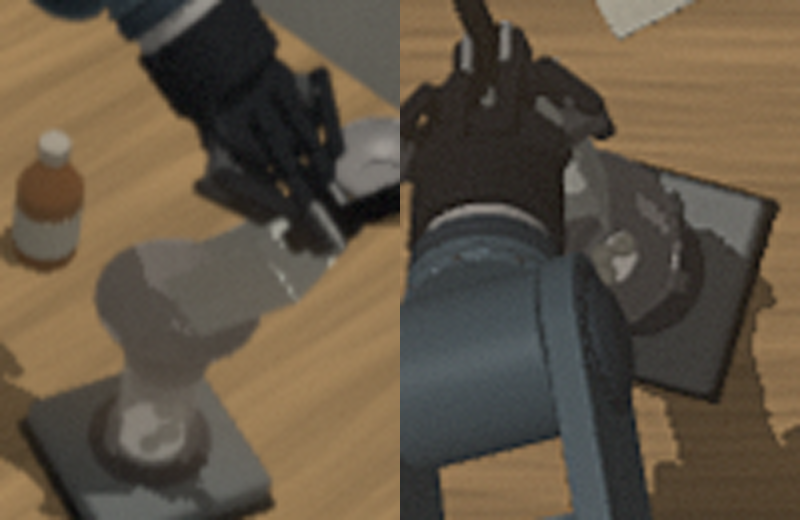

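The scene crop shows the scoop tipped into the funnel and looking empty, and the measured weight fell by about 1.6 N. Untip, rising, and return.

```bash
python3 - <<'E'
from h import *
p0,R0=here(); L=np.array([-.1396,0,-.0075]); lip=p0+R0.apply(L)
for th in (51,48,42,36,28,20,12,4,0):
    R=R0*Ro.from_euler('y',th-52.05,degrees=True); l=lip+[0,0,min(.04,.002+.0015*(52-th))]
    q=l-R.apply(L); print(th,np.round(inc(q,R,p0,R0),2).tolist(),q.round(3))
A=np.array([.5325,-.005,.28]);D=down(13.5)
print(inc(A,D,q,R))
E
```

```text
51 [0.26, -0.0, 0.04, -0.0, -0.02, 0.0] [0.659 0.278 0.332]
48 [0.54, -0.0, 0.49, 0.0, -0.07, 0.0] [0.665 0.279 0.332]
42 [1.0, -0.0, 1.38, 0.0, -0.18, 0.0] [0.674 0.282 0.33 ]
36 [1.3, -0.0, 2.23, 0.0, -0.28, 0.0] [0.682 0.284 0.327]
28 [1.48, -0.0, 3.29, 0.0, -0.42, -0.0] [0.692 0.286 0.322]
20 [0.63, -0.0, 4.84, 0.0, -0.56, 0.0] [0.698 0.288 0.306]
12 [-0.6, -0.0, 6.35, 0.0, -0.7, 0.0] [0.703 0.289 0.287]
4 [-2.03, -0.0, 7.68, 0.0, -0.84, -0.0] [0.704 0.289 0.267]
0 [-2.81, -0.0, 8.26, -0.0, -0.91, 0.0] [0.704 0.289 0.257]
[-23.549, 24.578, -2.285, -0.0, -0.001, 0.0]
```

{"method": "play_rows", "body": {
  "increments": [
    [0.26,0,0.04,0,-0.02,0,0],
    [0.54,0,0.49,0,-0.07,0,0],
    [1.0,0,1.38,0,-0.18,0,0],
    [1.3,0,2.23,0,-0.28,0,0],
    [1.48,0,3.29,0,-0.42,0,0],
    [0.63,0,4.84,0,-0.56,0,0],
    [-0.6,0,6.35,0,-0.7,0,0],
    [-2.03,0,7.68,0,-0.84,0,0],
    [-2.81,0,8.26,0,-0.908,0,0],
    [-2.81,0,8.26,0,-0.908,0,0]
  ]
}}

```text
clock: 10.1
tool_pos: [0.7048, 0.2887, 0.2531]
eef_rot: [180.0, 0.1, 13.5]
force: [-0.1, 0.4, -2.6]
opening: 0.0126
grasp_force: 58.9
```

{"method": "play_rows", "body": {
  "increments": [
    [-1,1,-0.5,0,0,0,0],
    [-3,3.1,-1,0,0,0,0],
    [-5.5,5.7,-1.5,0,0,0,0],
    [-8.5,8.8,-2,0,0,0,0],
    [-11.5,12,-2.2,0,0,0,0],
    [-14.5,15.1,-2.2,0,0,0,0],
    [-17.5,18.2,-2.2,0,0,0,0],
    [-20,20.9,-2.2,0,0,0,0],
    [-22,23,-2.2,0,0,0,0],
    [-23.2,24.2,-2.2,0,0,0,0],
    [-23.5,24.6,-2.2,0,0,0,0],
    [-23.5,24.6,-2.2,0,0,0,0]
  ]
}}

```text
clock: 11.3
tool_pos: [0.5327, -0.0054, 0.2794]
eef_rot: [179.9, -0.2, 13.5]
force: [0.2, 1.2, -2.5]
opening: 0.013
grasp_force: 58.9
```

```bash
python3 -c "
from h import *
o=manip.get_obs();print(o['tool_pos'],o['eef_rot'],o['force'],o['opening'])
I=[]
for n,x,y,w,h in(('scene',340,110,80,100),('top',175,155,100,100),('scene',240,60,100,100)):
    p,d=eyes.read_camera(n); I.append(cv2.resize(p[y:y+h,x:x+w],(260,int(260*h/w)),interpolation=cv2.INTER_CUBIC)[:260]); np.savez(n+'4.npz',p=p,d=d)
    W=cloud(n,d)
    ok=(d>0)&(W[...,2]>.19)&(W[...,2]<.22)&(W[...,1]>.15)&(W[...,1]<.36)&(W[...,0]>.45)&(W[...,0]<.66); print(cv2.minEnclosingCircle(W[ok][:,:2].astype(np.float32)))
    m=(d>0)&(W[...,0]<.485)&(W[...,0]>.36)&(abs(W[...,1]+.03)<.06)&(W[...,2]>.22)&(W[...,2]<.35); Q=W[m]; u=(Q[:,:2]-[.5324,-.0051])@[.972,.233]
    for a in (-.14,-.12,-.1,-.08): 
        z=Q[(u>=a)&(u<a+.02)][:,2]
        if len(z): print(n,a,len(z),np.percentile(z,[5,95]).round(4))
cv2.imwrite('pics/e1.png',np.hstack(I))"
```

```text
[ 0.53274746 -0.00544605  0.27941186] [179.9426969   -0.23839123  13.454033  ] [ 0.19459443  1.21793815 -2.52168141] 0.013007776069243552
((0.5548647046089172, 0.2525915503501892), 0.06343836337327957)
scene -0.14 138 [0.2703 0.3081]
scene -0.12 177 [0.2704 0.3094]
scene -0.1 187 [0.2697 0.31  ]
scene -0.08 146 [0.2682 0.3105]
((0.5563516020774841, 0.25308525562286377), 0.06120442971587181)
top -0.14 32 [0.2815 0.3113]
top -0.12 6 [0.3074 0.3126]
top -0.08 104 [0.2721 0.2789]
((0.555526852607727, 0.2536071836948395), 0.06255660951137543)
scene -0.14 137 [0.2736 0.3084]
scene -0.12 183 [0.2675 0.3093]
scene -0.1 191 [0.2687 0.31  ]
scene -0.08 146 [0.2667 0.3094]
```

View pics/e1.png

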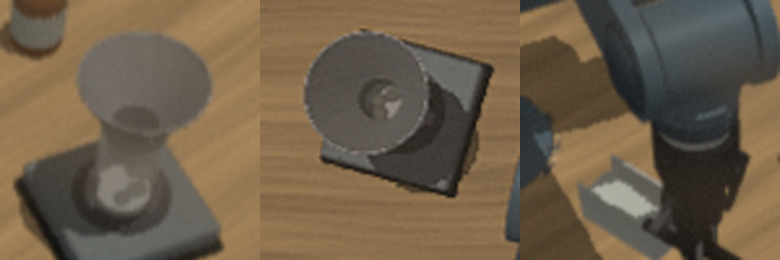

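The scoop is empty, the balls show in the jar, and the funnel hasn't moved (centre 0.5555, 0.253). Setting the scoop down at its original spot.

{"method": "play_rows", "body": {
  "increments": [
    [0,0,3,0,0,0,0],
    [0,0,7,0,0,0,0],
    [0,0,11,0,0,0,0],
    [0,0,15,0,0,0,0],
    [0,0,19,0,0,0,0],
    [0,0,22,0,0,0,0],
    [0,0,24,0,0,0,0],
    [0,0,25.2,0,0,0,0],
    [0,0,25.7,0,0,0,0],
    [0,0,26,0,0,0,0],
    [0,0,26.1,0,0,0,0],
    [0,0,26.1,0,0,0,0]
  ]
}}

```text
clock: 12.65
tool_pos: [0.5335, -0.0052, 0.0183]
eef_rot: [180.0, -0.2, 13.5]
force: [-0.2, -0.5, -1.7]
opening: 0.0131
grasp_force: 58.8
```

{"method": "play_rows", "body": {
  "increments": [
    [0,0,0.1,0,0,0,0],
    [0,0,0.15,0,0,0,0],
    [0,0,0.15,0,0,0,0]
  ]
}}

```text
clock: 12.95
tool_pos: [0.5329, -0.0052, 0.0161]
eef_rot: [180.0, -0.1, 13.5]
force: [0.1, -0.5, -1.6]
opening: 0.013
grasp_force: 58.9
```

{"method": "play_rows", "body": {
  "increments": [
    [0,0,0.05,0,0,0,0],
    [0,0,0.1,0,0,0,0],
    [0,0,0.1,0,0,0,0]
  ]
}}

```text
clock: 13.25
tool_pos: [0.5331, -0.0052, 0.0154]
eef_rot: [180.0, -0.1, 13.5]
force: [-0.9, 0.2, 3.5]
opening: 0.0129
grasp_force: 59.8
```

In contact. Release and rise.

{"method": "play_rows", "body": {
  "increments": [
    [0,0,0,0,0,0,0.25],
    [0,0,0,0,0,0,0.5],
    [0,0,0,0,0,0,0.8],
    [0,0,0,0,0,0,0.8],
    [0,0,-1,0,0,0,0.8],
    [0,0,-4,0,0,0,0.8],
    [0,0,-8,0,0,0,0.8],
    [0,0,-13,0,0,0,0.8],
    [0,0,-18,0,0,0,0.8],
    [0,0,-23,0,0,0,0.8],
    [0,0,-26,0,0,0,0.8]
  ]
}}

```text
clock: 14.35
tool_pos: [0.5336, -0.0054, 0.2807]
eef_rot: [179.8, -0.4, 13.5]
force: [1.0, 0.4, -0.2]
opening: 0.0685
grasp_force: 0.0
```

```bash
python3 - <<'E'
from h import *
z=np.load("frame.npz"); c,N,dn,right=[z[k] for k in('c','N','dn','right')]
# dial centre: average bar tops
cen=np.array([.0108,-.0128])
up=-dn; base=c+cen[0]*right+cen[1]*up
print('dial axis on panel',base,'grip',base+.037*N)
# pointer: bar top points, which end is white, and bar angle (per camera)
for n in("top","scene"):
    D=np.load(n+"0.npz"); q=cloud(n,D['d'])-c; h=q@N; X=np.stack([q@right,q@up],-1)-cen; r=np.linalg.norm(X,axis=-1)
    m=(D['d']>0)&(h>.039)&(h<.05)&(r<.034)
    P=X[m]; _,s,v=np.linalg.svd(P-P.mean(0)); g=D['p'][m].mean(1); a=(P-P.mean(0))@v[0]
    print(n,P.mean(0),'dir',v[0],np.degrees(np.arctan2(v[0][0],v[0][1]))%180,m.sum())
    for lo in np.arange(-.03,.03,.01): 
        k=(a>=lo)&(a<lo+.01); print('  ',round(lo,2),k.sum(),g[k].mean().round(1) if k.any() else '',g[k].max().round(0) if k.any() else '')
    # marker: dark pixels at r 38-52 h -2..12
    g=D['p'].mean(-1); m=(D['d']>0)&(h>-.002)&(h<.013)&(r>.037)&(r<.053)&(g<(45))
    P=X[m]; 
    if len(P): print('  dark',len(P),P.mean(0),np.degrees(np.arctan2(P[:,0],P[:,1])).round(0))
# target pose
ax=right  # tool x along right or -right
for sgn in(1,-1):
    tx=sgn*right; tz=-N; ty=np.cross(tz,tx); R=Ro.from_matrix(np.stack([tx,ty,tz],1)); print(sgn,R.as_euler('xyz',degrees=True))
    H=base+.12*N+.0*N; print(' hover',H,inc(H,R))
E
```

```text
dial axis on panel [ 0.58214588 -0.25928843  0.0652133 ] grip [ 0.56220173 -0.25203462  0.09552192]
top [ 0.00021668 -0.000259  ] dir [ 0.99818301 -0.06025508] 93.45445437312858 92
   -0.03 12 40.4 62.0
   -0.02 17 50.3 86.0
   -0.01 17 48.2 99.0
   0.0 17 37.5 45.0
   0.01 16 37.8 42.0
   0.02 13 34.8 40.0
  dark 8 [-0.01537468  0.03072997] [-33. -30. -34. -30. -34. -31. -27. 114.]
scene [0.00035307 0.00037368] dir [ 0.99980286 -0.01985553] 91.13771305492354 71
   -0.03 11 47.9 84.0
   -0.02 11 44.9 85.0
   -0.01 14 36.0 68.0
   0.0 13 31.6 65.0
   0.01 11 31.2 64.0
   0.02 11 41.7 73.0
  dark 5 [-0.02498998  0.04097831] [-32. -34. -35. -27. -30.]
1 [-145.            0.         -109.98663151]
 hover [ 0.51746213 -0.23576256  0.16351154] [-7.043, 21.987, 11.732, 0.345, 0.647, 2.078]
-1 [145.           0.          70.01336849]
 hover [ 0.51746213 -0.23576256  0.16351154] [-7.043, 21.987, 11.732, -0.553, 0.295, -0.955]
```

The bar lies at about 92° with its white end on the left, so the pointer is at about −88° from up-slope. The marker is at about −31.5°. Moving to hover over the dial.

{"method": "play_rows", "body": {
  "increments": [
    [-7.04,21.99,11.73,-0.553,0.295,-0.955,0.5],
    [-7.04,21.99,11.73,-0.553,0.295,-0.955,0.5],
    [-7.04,21.99,11.73,-0.553,0.295,-0.955,0.5],
    [-7.04,21.99,11.73,-0.553,0.295,-0.955,0.5],
    [-7.04,21.99,11.73,-0.553,0.295,-0.955,0.5],
    [-7.04,21.99,11.73,-0.553,0.295,-0.955,0.5],
    [-7.04,21.99,11.73,-0.553,0.295,-0.955,0.5],
    [-7.04,21.99,11.73,-0.553,0.295,-0.955,0.5],
    [-7.04,21.99,11.73,-0.553,0.295,-0.955,0.5],
    [-7.04,21.99,11.73,-0.553,0.295,-0.955,0.5],
    [-7.04,21.99,11.73,-0.553,0.295,-0.955,0.5],
    [-7.04,21.99,11.73,-0.553,0.295,-0.955,0.5]
  ]
}}

```text
clock: 15.55
tool_pos: [0.516, -0.2355, 0.1583]
eef_rot: [145.4, 0.1, 70.0]
force: [0.0, 0.6, 0.1]
opening: 0.0428
grasp_force: 0.0
```

```bash
cat >> h.py <<'E'
z=np.load("frame.npz"); c,N,dn,right=[z[k] for k in('c','N','dn','right')]; up=-dn
base=c+.0110*right-.0126*up
Rd=Ro.from_matrix(np.stack([-right,np.cross(-N,-right),-N],1))
E
python3 -c "
from h import *
o=manip.get_obs();print(o['tool_pos'],o['eef_rot'],o['qpos'],o['opening'])
R=Rd*Ro.from_euler('z',2,degrees=True)
for h in(.12,.06,.021): print(inc(base+h*N,R))"
```

```text
[ 0.51596467 -0.2355009   0.15825277] [1.45394902e+02 6.57345626e-02 6.99716388e+01] [-41.45943807  -9.100065   126.50008531  22.9779931   31.9582808
 -37.7247681 ] 0.04275229483845083
[0.006, 0.442, -0.348, -0.007, 0.001, 0.035]
[0.014, 0.483, 5.652, -0.007, 0.001, 0.035]
[0.02, 0.51, 9.552, -0.007, 0.001, 0.035]
```

{"method": "play_rows", "body": {
  "increments": [
    [0,0,0,0,0,0.035,0.5],
    [0,0,0,0,0,0.035,0.5]
  ]
}}

```text
clock: 15.75
tool_pos: [0.5159, -0.2353, 0.1579]
eef_rot: [145.4, -1.1, 68.3]
force: [-0.0, 0.4, -0.2]
opening: 0.0427
grasp_force: 0.0
```

```bash
python3 -c "
from h import *
o=manip.get_obs();print(o['tool_pos'],o['eef_rot'])
R=Rd*Ro.from_euler('z',2,degrees=True)
for h in(.12,.06,.021): print(inc(base+h*N,R))"
```

```text
[ 0.51591156 -0.23534151  0.15791832] [145.43023525  -1.0735789   68.34513834]
[0.009, 0.469, -0.37, -0.007, 0.001, 0.0]
[0.017, 0.513, 5.63, -0.007, 0.001, 0.0]
[0.023, 0.541, 9.53, -0.007, 0.001, 0.0]
```

{"method": "play_rows", "body": {
  "increments": [
    [0,0.5,-0.3,-0.007,0,0,0.5],
    [0,0.5,2,-0.007,0,0,0.5],
    [0,0.5,4.5,-0.007,0,0,0.5],
    [0,0.5,5.6,-0.007,0,0,0.5],
    [0,0.5,5.6,-0.007,0,0,0.5]
  ]
}}

```text
clock: 16.25
tool_pos: [0.5491, -0.2475, 0.1129]
eef_rot: [145.2, -1.1, 68.4]
force: [0.3, -0.5, -0.2]
opening: 0.0428
grasp_force: 0.0
```

```bash
python3 -c "
from h import *
o=manip.get_obs();print(o['tool_pos'],o['eef_rot'])
R=Rd*Ro.from_euler('z',2,degrees=True)
for h in(.06,.021): print(inc(base+h*N,R))"
```

```text
[ 0.54914842 -0.24754376  0.11285415] [145.18402941  -1.12154227  68.35970739]
[0.01, 0.156, -0.089, -0.003, 0.001, 0.0]
[0.012, 0.167, 3.811, -0.003, 0.001, 0.0]
```

{"method": "play_rows", "body": {
  "increments": [
    [0,0.16,1,0,0,0,0.5],
    [0,0.16,2,0,0,0,0.5],
    [0,0.16,3,0,0,0,0.5],
    [0,0.16,3.8,0,0,0,0.5],
    [0,0.16,3.8,0,0,0,0.5]
  ]
}}

```text
clock: 16.75
tool_pos: [0.5707, -0.2557, 0.0828]
eef_rot: [145.1, -1.1, 68.3]
force: [0.1, -0.5, -0.0]
opening: 0.0423
grasp_force: 0.0
```

{"method": "play_rows", "body": {
  "increments": [
    [0,0,0,0,0,0,0.3],
    [0,0,0,0,0,0,0.2],
    [0,0,0,0,0,0,0],
    [0,0,0,0,0,0,0],
    [0,0,0,0,0,0,0],
    [0,0,0,0,0,0,0]
  ]
}}

```text
clock: 17.35
tool_pos: [0.5682, -0.254, 0.0817]
eef_rot: [145.4, -1.2, 68.4]
force: [-13.3, 2.6, 3.8]
opening: 0.0126
grasp_force: 58.4
```

```bash
python3 -c "
from h import *
o=manip.get_obs();print(o['tool_pos'],o['force'],o['wrist_torque'],o['qpos'])
p,R=here()
print(inc(p,Rd*Ro.from_euler('z',58.5,degrees=True)))"
```

```text
[ 0.56819224 -0.25399576  0.08167309] [-13.32139144   2.60542581   3.75614029] [ 0.40428289  1.59650709 -0.12647971] [-38.9631921    7.42117782 120.09212399  29.65722339  22.0385764
 -41.64939874]
[0.0, 0.0, 0.0, -0.007, 0.003, 0.986]
```

The bar pushed the tool about 3 mm down-slope. I'll re-centre the command there, then turn.

{"method": "play_rows", "body": {
  "increments": [
    [0,-0.3,0,0,0,0,0],
    [0,-0.35,0,0,0,0,0],
    [0,-0.35,0,0,0,0.08,0],
    [0,-0.35,0,0,0,0.18,0],
    [0,-0.35,0,0,0,0.3,0],
    [0,-0.35,0,0,0,0.42,0],
    [0,-0.35,0,0,0,0.54,0],
    [0,-0.35,0,0,0,0.66,0],
    [0,-0.35,0,0,0,0.78,0],
    [0,-0.35,0,0,0,0.9,0],
    [0,-0.35,0,0,0,0.97,0],
    [0,-0.35,0,0,0,0.986,0]
  ]
}}

```text
clock: 18.55
tool_pos: [0.5686, -0.2551, 0.0824]
eef_rot: [159.8, -29.3, 16.7]
force: [6.9, -1.7, -7.0]
opening: 0.0126
grasp_force: 58.8
```

```bash
python3 -c "
from h import *
o=manip.get_obs();print(o['tool_pos'],o['force'],o['wrist_torque'],o['qpos'])
p,R=here()
print(np.degrees((Rd.inv()*R).as_rotvec()), inc(p,Rd*Ro.from_euler('z',58.5,degrees=True)))"
```

```text
[ 0.56864206 -0.25510814  0.08240994] [ 6.85280836 -1.66511467 -7.01849899] [ 0.1328718  -0.20317828  0.1577555 ] [-39.00978281   7.36696746 120.20733882  30.27600262  21.56450771
  14.33614407]
[-0.10070366 -0.07929649 58.5916304 ] [0.0, 0.0, 0.0, 0.002, 0.0, -0.002]
```

{"method": "play_rows", "body": {
  "increments": [
    [0,0,0,0,0,0,0],
    [0,0,0,0,0,0,0.3],
    [0,0,0,0,0,0,0.5],
    [0,0,0,0,0,0,0.5],
    [0,0,-2,0,0,0,0.5],
    [0,0,-5,0,0,0,0.5],
    [0,0,-9,0,0,0,0.5],
    [0,0,-13,0,0,0,0.5],
    [0,0,-17,0,0,0,0.5],
    [0,0,-20,0,0,0,0.5]
  ]
}}

```text
clock: 19.55
tool_pos: [0.4598, -0.2151, 0.2483]
eef_rot: [159.7, -29.3, 16.9]
force: [0.4, -0.8, 0.8]
opening: 0.043
grasp_force: 0.0
```

```bash
cat > dial.py <<'E'
from h import *
def scan(n,D,c0):
    q=cloud(n,D['d'])-c0; h=q@N; X=np.stack([q@right,q@up],-1); r=np.linalg.norm(X,axis=-1)
    m=(D['d']>0)&(h>.037)&(h<.05)&(r<.036); P=X[m]; 
    if len(P)<10: print(n,'bar hidden',len(P)); return
    cn=P.mean(0); v=np.linalg.svd(P-cn)[2][0]; g=D['p'][m].mean(1); a=(P-cn)@v; an=np.degrees(np.arctan2(v[0],v[1]))
    print(n,'bar',len(P),cn,an%180,'ends',g[a<-.01].mean(),g[a>.01].mean(),cv2.minAreaRect(P.astype(np.float32)))
    gg=D['p'].mean(-1); m=(D['d']>0)&(h>-.002)&(h<.013)&(r>.037)&(r<.055)&(gg<50); P=X[m]
    print('  dark',[(int(a),round(b*1000)) for a,b in zip(np.degrees(np.arctan2(P[:,0],P[:,1])),np.linalg.norm(P,axis=1))])
if __name__=="__main__":
    o=manip.get_obs();print(o['tool_pos'],o['clock'],o['force'])
    I=[]
    for n,x,y in(("top",365,145),("scene",205,220)):
        p,d=eyes.read_camera(n); np.savez(n+"5.npz",p=p,d=d); scan(n,dict(p=p,d=d),base)
E
python3 dial.py
```

```text
[ 0.45978482 -0.2151472   0.24826837] 19.55 [ 0.41251507 -0.75582194  0.84318316]
top bar 91 [ 5.67816029e-05 -7.39664314e-05] 148.5888040880659 ends 46.05747126436781 35.74444444444444 ((0.0005026357248425484, -0.000902445986866951), (0.014475208707153797, 0.055514827370643616), 31.109792709350586)
  dark [(-33, 48), (-29, 49), (-33, 46), (-30, 45), (-27, 44), (-34, 44), (-31, 40), (-27, 40), (136, 37), (155, 51), (152, 52)]
scene bar 70 [6.07426388e-05 2.31739077e-03] 147.90208201913075 ends 29.469696969696972 32.43055555555555 ((0.0007728356868028641, 5.734339356422424e-05), (0.012891734950244427, 0.058571867644786835), 31.04754638671875)
  dark [(-132, 38), (-40, 41), (-33, 42), (-33, 48), (-36, 48), (-28, 48), (-30, 50)]
```

The bar measures −31.4° and −32.1° in the two views, against the marker at about −31.5°. One last composite picture to check everything.

```bash
python3 - <<'E'
from h import *
T=np.load("top5.npz");S=np.load("scene5.npz");T0=np.load("top0.npz")
k=lambda p,x,y,w,h:cv2.resize(p[y:y+h,x:x+w],(266,266),interpolation=cv2.INTER_CUBIC)
a=np.hstack([k(T['p'],375,155,60,60),k(S['p'],220,235,60,60),k(S['p'],350,115,70,90)])
b=np.hstack([k(T['p'],285,175,80,80),k(S['p'],265,170,70,70),k(T['p'],180,155,80,80)])
cv2.imwrite("pics/fin.png",np.vstack([a,b]))
for n,D in(("top",T),("scene",S)):
    D0=np.load(n+"0.npz"); W=cloud(n,D['d']); 
    ok=(D['d']>0)&(W[...,2]>.19)&(W[...,2]<.22)&(W[...,1]>.15)&(W[...,1]<.36)&(W[...,0]>.45)&(W[...,0]<.66); print(cv2.minEnclosingCircle(W[ok][:,:2].astype(np.float32)))
    m=(D['d']>0)&(W[...,0]>.51)&(W[...,0]<.62)&(abs(W[...,1])<.06)&(W[...,2]>.03)&(W[...,2]<.08); Q=W[m]; print(n,'handle z',[np.median(Q[(Q[:,0]>a)&(Q[:,0]<a+.03)][:,2]).round(4) for a in(.51,.54,.57)])
E
```

```text
((0.5557951331138611, 0.2531203627586365), 0.06096244975924492)
top handle z [np.float64(0.0403), np.float64(0.0408), np.float64(0.0403)]
((0.5560320019721985, 0.25379109382629395), 0.061839111149311066)
scene handle z [np.float64(0.039), np.float64(0.0386), np.float64(0.0387)]
```

View pics/fin.png

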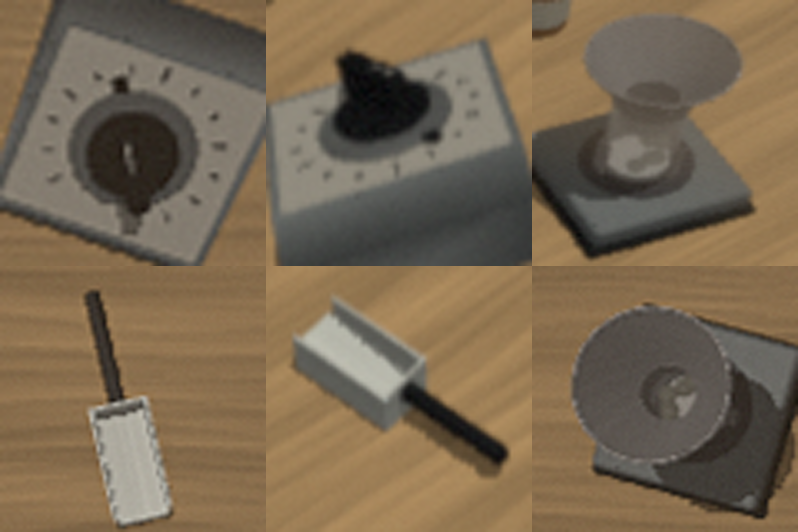

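```bash
python3 - <<'E'
from h import *
T=np.load("top5.npz");g=T['p'].mean(-1)
for s in(-31.5,148.5):
    a=np.radians(s); print(s,[(r,cv2.getRectSubPix(g.astype(np.float32),(1,1),tuple(map(float,proj('top',base+.044*N+r/1000*(np.sin(a)*right+np.cos(a)*up)))))[0,0].round(0)) for r in(2,6,10,14,18,22,26)])
E
```

```text
-31.5 [(2, np.float32(67.0)), (6, np.float32(69.0)), (10, np.float32(73.0)), (14, np.float32(86.0)), (18, np.float32(100.0)), (22, np.float32(55.0)), (26, np.float32(38.0))]
148.5 [(2, np.float32(43.0)), (6, np.float32(37.0)), (10, np.float32(36.0)), (14, np.float32(40.0)), (18, np.float32(37.0)), (22, np.float32(35.0)), (26, np.float32(29.0))]
```

The white line is on the marker side of the bar. The scoop lies flat and empty, the balls are in the jar, and the funnel is upright. Handing in.

```bash
python3 -c "
from h import *
print(manip.close_job())"
```

```text
the job is handed in; nothing more can be done
None
```

I handed the job in at about 20 s of the 72 s allowed: the scoop is empty and flat on the bench, the funnel is standing unmoved in the jar, and the dial pointer is within about 1° of the marker; balls are visible in the jar and none are left in the scoop, but I did not count all five.

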